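# Open a stuck digestion vessel

### The job

The cap of the digestion vessel in the bench holder has stuck. Break it loose with a short hard twist anticlockwise (seen from above), keep turning until it is free, then lift it off and put it into the steel tray, standing flat on the tray's floor on its open end. Set it down rather than dropping it, and do not knock over or push about the other things on the bench.

Things in the scene. Friction and masses are not known exactly. Their poses are not given: they have to be found in the camera images.
- holder: grey cast block 110 x 110 mm, 37 mm high, bolted to the bench, gripping a steel vessel that cannot turn; one fixed piece. Origin: centre of its underside, on the vessel's upright axis, z up. Vessel  64 mm across at most, up to 78 mm above the bench; above it a neck 34 mm across up to 104 mm. A set screw's head sticks out to 63 mm from the axis at +x, 26 mm up.
- neck_top (a point): centre of the neck's rim, 104.5 mm above the bench. A white disc on it, spring-loaded, presses the shut cap up with about 48 N against three bayonet lugs on the neck (their middle 98 mm above the bench, reaching 21.5 mm from the axis) and rises only 1 mm once the cap lets go. With its origin over 110 mm above the bench the cap is clear of the neck.
- cap: aluminium cap on the vessel: regular hexagon 52 mm across flats, 60 mm across corners, 34.5 mm high, 200 to 325 g, open below. Origin: centre of its open lower end; z along its axis, up. Shut, the origin is 87 mm above the bench (flat top at 121 mm). +x is normal to a flat; the other flats are at 60, 120 ... degrees. Shut, its x axis agrees with the holder's to 3 degrees.
- cap_grip (a point): on the cap's axis, 25 mm above its origin: a good grasp height, across two opposite flats (each 30 mm wide); grip firmly. Anticlockwise from above opens: the first 20 degrees take 0.7 to 1.4 N m; by 30 degrees it has risen 1 mm and spins freely. Turned 72 to 95 degrees from shut it lifts straight off; at 98 degrees it meets a stop; below 68 degrees the lugs hold it down.
- tray: stainless steel tray 220 x 160 mm, 15 mm high (rim 17 mm), walls and floor 3 mm thick, fixed. Origin: centre of its underside; x along its long side. Forceps lie in it along the long side at y = -55 mm; the rest of its floor is bare.
- tray_free (a point): on the tray's floor, the middle of its bare part: 22 mm from the tray's middle, away from the forceps, 3 mm above the bench.
- forceps: steel forceps 122 x 14 x 6 mm lying in the tray, origin at the middle of the underside, y along its length. Leave there.
- petri: petri dish 64 mm across, 15 mm high, on the bench at one side of the holder, its centre 92 mm from the holder's axis at the holder's -x. Leave standing.
- reagent_bottle: white plastic reagent bottle 62 x 45 mm, 109 mm high with a round screw cap, standing behind the work. Leave standing.
- dropper_bottle: amber dropper bottle 35 mm across, 106 mm high, standing behind the work. Leave standing.
- wash_bottle: white wash bottle 70 mm across, 240 mm high with its bent spout, standing behind the work. Leave standing.
- beaker: small glass beaker 60 mm across, 71 mm high, standing at the right behind the work. Leave standing.
There are look-alikes about, which are no part of the job. Leave any green look-alike of the cap alone. Leave any yellow look-alike of the holder alone.

How it is judged:
On the way:
1. the cap is broken loose and turned more than 60 degrees from shut while it still sits on the vessel's neck (angle between the x axis of cap and the x axis of holder, either way round above 1.05 rad and horizontal distance between cap and holder below 0.006 m and z of cap in the frame of holder below 0.094 m and angle between cap's own z axis and vertical below 0.1 rad), for 0.1 s.
At the end, for the whole second after the job is handed in: The cap stands upright (within about 4 degrees) on its open end, flat on the floor of the tray (within 3 mm), wholly inside the tray's walls and not on the forceps, at rest and released (x of cap in the frame of tray between -0.085 and 0.085 m and y of cap in the frame of tray between -0.055 and 0.055 m and z of cap in the frame of tray between 0.001 and 0.006 m and angle between cap's own z axis and vertical below 0.08 rad and linear speed of cap below 0.02 m/s and contact force between the fingers and cap below 0.1 N); the robot touches nothing.
It fails at once if the cap is dropped: it falls freely at more than 0.7 m/s (a fall of about 25 mm) (contact force between the fingers and cap below 0.05 N and linear speed of cap above 0.7 m/s).
It fails at once if another thing on the bench is knocked over or pushed more than 30 mm (distance of any of petri, reagent_bottle, dropper_bottle, wash_bottle, beaker, forceps from where it was at the start of the episode above 0.03 m or angle between any of reagent_bottle, dropper_bottle, wash_bottle, beaker's own z axis and vertical above 0.5 rad).
It also fails if it takes over 48 s, if anything falls off the work surface, if the arm or the gripper's body presses on something with over 40 N, if the wrist force passes 120 N, or if a joint passes its speed limit or range.

### The arm

A 6-joint arm with a two-finger parallel gripper is mounted at the origin on a cart in front of the work surface, level with it; the furniture and walls round the work are solid. World frame = base frame: x ahead of the robot, y to its left, z up, the work surface at z = 0. Lengths are in m, angles in rad, forces in N, time in s.
With the tool pointing down it reaches from about 0.25 to 0.775 m from the base axis. Payload 4 kg.
Tool frame: the origin (TCP) lies midway between the tips of the shut fingers; the grasp point (between the pads) lies 19 mm behind it (ctrl.tcp_to_grasp is the distance from the TCP to the grasp point, in m); z points along the fingers, y is the line along which they close (so a half turn about z gives the same grasp; the last joint's range is limited). The gripper opens to 85 mm and grips with 20 to 120 N. Pads are 22 mm wide; open, the fingers measure 114 mm over their backs; the gripper's body (76 mm by 85 mm) begins 54 mm behind the grasp point. The pads swing forward as they close: fully open they stand 13 mm farther back than shut.
Start: joints at [-1.378, 0.087, 1.371, -0, 1.684, -0.103], TCP at [0.16, -0.526, 0.199] pointing down, gripper open.
Joint ranges: [-3.1, 3.1], [-0.76, 2.03], [0.27, 2.55], [-1.08, 4.22], [0.17, 2.65], [-2.57, 2.57]. Speed limits (rad/s): [2.79, 2.79, 3.14, 3.14, 3.14, 3.14].

### API

Orientations are given as a unit quaternion [w, x, y, z].
In Python, from cell import ctrl, imaging gives the robot as it stands.
- The arm moves only by the shell command python3 -m handwheel 'ROWS'. ROWS is a JSON object of lists of equal length, an entry for each row: "turn": the turn, a rotation vector about the tool's x, y, z in rad, a list of three; "slide": the shift along the tool's x, y, z in cm, a list of three; "fingers": the finger opening in cm, from 0 to 8.54. A call has 1 to 10 rows; each row is the pose to reach, as a shift and turn from the pose commanded when the call began, along the tool's axes at that moment; what a row does not reach only later rows make up. A row lasts 1/8 s, in which the tool goes at most 62.5 mm and 10.7 degrees, less where a joint would pass 70% of its speed; a pose out of reach is approached as far as the arm can. A call with a gripper value outside its range is refused whole. The fingers move at their own pace and stop on an object; the grip force is fixed at half the most. Time passes only in rows, so rows that repeat a pose let the fingers close. It gives the time, the measured TCP pose, the force, the opening and the grip force at its end, in the units of the state.
- ctrl.get_state(): the state, without advancing time (a new reading comes with each control period).
- imaging.grab_frame(name): name is "scene" or "top" or "wrist"; returns a dict with "image" (420x560x3 uint8, red, green, blue), "fx", "fy", "cx", "cy" (pixels), "R" (3x3) and "t" (3): a world point X has camera coordinates R X + t; the wrist camera has in their place "hand_eye" (4x4, takes a point from camera to tool coordinates, whose origin is the TCP and whose axes are the flange's). Camera axes: x right, y down, z forward; pixel columns grow to the right and rows downward; lengths in m; the calibration is good to about 2 mm. A picture is of the moment at which its call begins: read the wrist's pose just before it. There is no depth.
- ctrl.sign_off(): hands the job in; it is judged then, once.
The state is a dict: "time": time; "joints": joint angles; "joint_vel": joint speeds; "joint_efforts": joint torques, N m; "ee_pos": TCP position; "eef_rot": TCP orientation; "contact_force": force on the tool from outside, world axes, zero at the start; "wrist_torque": the same for the moment, N m; "width": finger opening in m; "grasp_force": force on a finger pad.
Only numpy, scipy, OpenCV 4.12 (cv2) and the standard library are available. Lean on these libraries where they do the work, as an engineer would, in place of code of your own. Each camera call takes 0.05 s, during which the arm holds its last target. There are 200 camera calls.

## Working session

There is one attempt and no reset: what is moved stays moved. The work goes in short steps, Python scripts to look and compute and a shell command to move; the robot and the scene stay as the last step left them, time stands still between calls to the robot, and variables do not carry over. Pictures are saved under pics/ and viewed, at most 12 in all, crops included, and the job is handed in when it is done.

```bash
mkdir -p pics; ls; python3 - <<'E'
from cell import ctrl, imaging
import cv2, pickle
fr={}
for n in ("scene","top"):
    f=imaging.grab_frame(n); fr[n]=f
    cv2.imwrite(f"pics/{n}0.png",f["image"][:,:,::-1])
    print(n,f["fx"],f["cx"],f["cy"],f["R"],f["t"])
pickle.dump(fr,open("fr0.pkl","wb"))
s=ctrl.get_state();print(s, ctrl.tcp_to_grasp)
E
```

```text
pics
scene 512.6040162267142 292.061753308111 205.7704633488726 [[-0.80399136 -0.59414027  0.0243976 ]
 [-0.28345635  0.34686013 -0.89405847]
 [ 0.52273358 -0.72573093 -0.44728538]] [0.40147169 0.26882879 1.14952449]
top 406.555705221037 275.628546940753 213.094599830956 [[-0.0165448  -0.99961182  0.02241626]
 [-0.99755086  0.01497856 -0.06832222]
 [ 0.06795994 -0.02349174 -0.99741144]] [-0.09567838  0.57496785  1.25342634]
{'time': 0.1, 'joints': array([-1.37808352e+00,  8.79241709e-02,  1.37214960e+00, -1.13533811e-05,
        1.68362029e+00, -1.03119227e-01]), 'joint_vel': array([ 0.00164821, -0.00307037, -0.00371842,  0.00037889,  0.00042703,
       -0.00045695]), 'joint_efforts': array([ 3.39617778e-03, -3.53014326e+01, -3.14219177e+01,  7.50685308e-05,
        7.86936638e-03,  1.98535827e-05]), 'ee_pos': array([ 0.16022355, -0.52558696,  0.19820914]), 'eef_rot': array([-1.04939703e-03,  9.89079905e-01,  1.47376518e-01, -5.26880197e-05]), 'contact_force': array([-0.06162213, -0.48014327,  0.30515389]), 'wrist_torque': array([-0.03640025, -0.05784664,  0.03758338]), 'grasp_force': 0.0, 'width': 0.08576122635511854} 0.0187
```

View pics/top0.png

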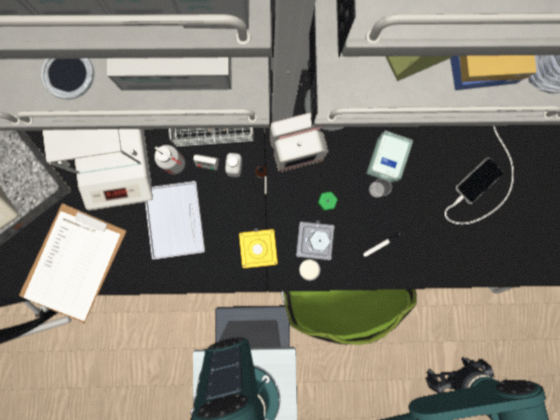

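View pics/scene0.png

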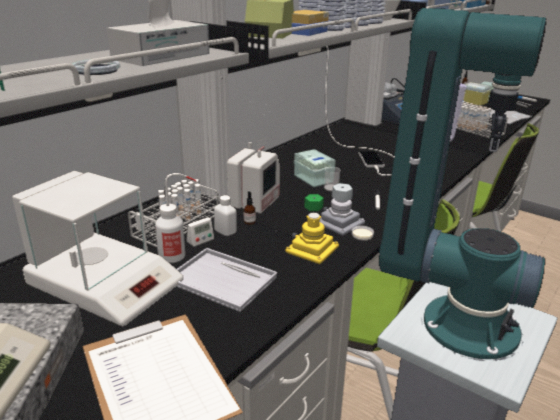

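The top view shows the grey holder at about (316,241) with the cap on it, the petri dish at (310,270), the tray at (175,220), and the yellow and green look-alikes at (258,248) and (328,200). Next I'll measure these by colour and plane rays.

```bash
cat > h.py <<'E'
import numpy as np
def ray(f,u,v,z):
    d=np.array([(u-f["cx"])/f["fx"],(v-f["cy"])/f["fy"],1.]); R=np.array(f["R"]);t=np.array(f["t"])
    c=-R.T@t; w=R.T@d; return c+w*(z-c[2])/w[2]
def proj(f,X):
    p=np.array(f["R"])@X+f["t"]; return p[0]/p[2]*f["fx"]+f["cx"],p[1]/p[2]*f["fy"]+f["cy"]
E
python3 - <<'E'
import pickle,cv2,numpy as np
from h import *
fr=pickle.load(open("fr0.pkl","rb"));f=fr["top"];im=f["image"]
a=im[205:290,280:360]; b=im[170:270,135:215]
g=im.max(2)
cv2.imwrite("pics/c1.png",np.hstack([cv2.resize(x,(400,500) ,interpolation=cv2.INTER_CUBIC)[:,:,::-1] for x in (cv2.copyMakeBorder(a,0,15,0,0,0),b)]))
# petri
m=np.zeros(g.shape,np.uint8);m[258:285,295:325]=(g[258:285,295:325]>120)
n,l,s,c=cv2.connectedComponentsWithStats(m)
for i in range(1,n):
    if s[i,4]>30: print("petri",c[i],s[i],ray(f,*c[i],.012))
# cap: bright neutral
m=np.zeros(g.shape,np.uint8);m[222:262,294:338]=(g[222:262,294:338]>70)
cs,_=cv2.findContours(m,0,2);k=max(cs,key=cv2.contourArea);r=cv2.minAreaRect(k);print("holder",r,[ray(f,*p,.037).round(4) for p in cv2.boxPoints(r)])
m=np.zeros(g.shape,np.uint8);m[170:270,135:215]=(g[170:270,135:215]>110)
cs,_=cv2.findContours(m,0,2);k=max(cs,key=cv2.contourArea);r=cv2.minAreaRect(k);P=np.array([ray(f,*p,.015) for p in cv2.boxPoints(r)]);print("tray",r,P.round(4),P.mean(0),np.linalg.norm(P-np.roll(P,1,0),axis=1))
E
```

```text
petri [309.23919308 269.25648415] [299 259  21  21 347] [ 0.39612566 -0.20730524  0.012     ]
holder ((314.5594177246094, 241.90594482421875), (36.3188591003418, 40.49801254272461), 5.710593223571777) [array([ 0.4262, -0.1599,  0.037 ]), array([ 0.55  , -0.1748,  0.037 ]), array([ 0.537 , -0.2867,  0.037 ]), array([ 0.4132, -0.271 ,  0.037 ])]
tray ((167.92237854003906, 211.39456176757812), (90.4901123046875, 62.920902252197266), 82.69424438476562) [[0.7148 0.348  0.015 ]
 [0.7379 0.1525 0.015 ]
 [0.4548 0.1176 0.015 ]
 [0.4334 0.3105 0.015 ]] [0.58521765 0.23215244 0.015     ] [0.28396191 0.19688498 0.28528143 0.19408757]
```

View pics/c1.png

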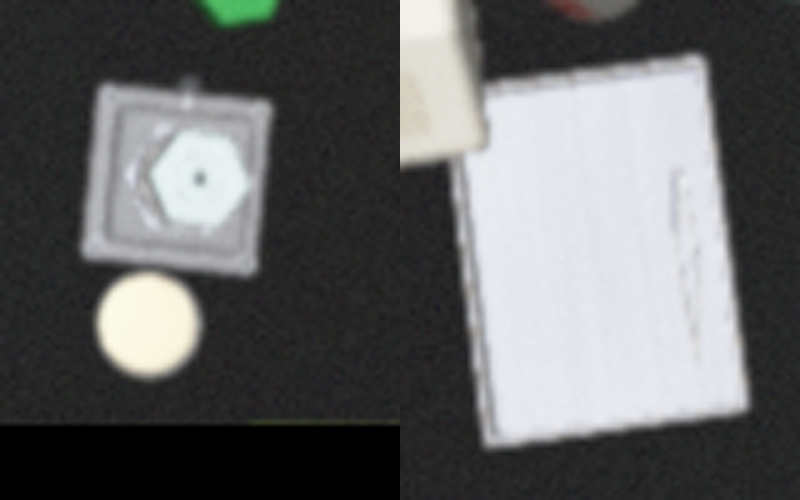

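The crop shows the cap's hole at crop (200,178), and the holder corners at about (102,87), (272,100), (257,272) and (85,258). The tray corners are at (705,58), (748,408) and (487,445), with the forceps on its right (world -y) side.

```bash
python3 - <<'E'
import pickle,cv2,numpy as np
from h import *
fr=pickle.load(open("fr0.pkl","rb"));f=fr["top"]
c=ray(f,320,240.6,.121);print("cap",c)
H=np.array([ray(f,280+x/5,205+y/5,.037) for x,y in [(100,85),(274,100),(259,274),(83,258)]])
print("holder",H.mean(0),np.linalg.norm(H-np.roll(H,1,0),axis=1),[np.degrees(np.arctan2(*(b-a)[[1,0]])) for a,b in ((H[3],H[0]),(H[2],H[1]))])
p=ray(f,309.24,269.26,.012);d=c-p;print("petri->cap",np.hypot(*d[:2]),np.degrees(np.arctan2(d[1],d[0])))
hx=[(150,180),(173,135),(224,130),(251,178),(233,221),(181,226)]
X=np.array([ray(f,280+x/5,205+y/5,.121) for x,y in hx]);print("hexc",X.mean(0),[round(np.degrees(np.arctan2(*(q-X.mean(0))[[1,0]]))%60,1) for q in X],np.linalg.norm(X-X.mean(0),axis=1))
T=np.array([ray(f,135+x/5,170+y/5,.016) for x,y in [(306,56),(350,408),(87,447)]])
n=np.linalg.norm
print("tray",n(T[0]-T[1]),n(T[1]-T[2]),(T[0]+T[2])/2,np.degrees(np.arctan2(*(T[0]-T[1])[[1,0]])),np.degrees(np.arctan2(*(T[2]-T[1])[[1,0]])))
# scene view for cap check
s=fr["scene"];print("scene proj cap",proj(s,c))
i=s["image"];cv2.imwrite("pics/c2.png",cv2.resize(i[165:305,165:385],None,fx=3.6,fy=3.6,interpolation=2)[:,:,::-1])
E
```

```text
cap [ 0.48523079 -0.22889589  0.121     ]
holder [ 0.48472008 -0.22699501  0.037     ] [0.10705252 0.10833067 0.10770186 0.10895893] [np.float64(-6.796781554692982), np.float64(-6.457655960158529)]
petri->cap 0.09169372550739839 -13.617556274831246
hexc [ 0.48504636 -0.23005408  0.121     ] [np.float64(30.9), np.float64(32.7), np.float64(34.1), np.float64(29.4), np.float64(34.9), np.float64(34.8)] [0.03005092 0.02992875 0.03066889 0.02831663 0.03024195 0.03002034]
tray 0.22284190828153613 0.16397288506550942 [0.55684051 0.2116345  0.016     ] 6.846070307716272 97.46429632309486
scene proj cap (np.float64(342.9101141733884), np.float64(186.7270642548252))
```

View pics/c2.png

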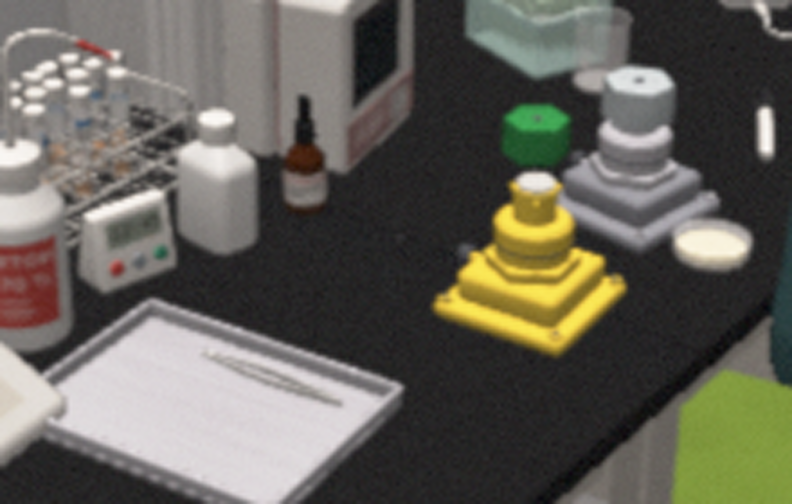

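The cap's predicted pixel in the scene view (342.9,186.7) matches the hole at (342.2,186.7). The cap axis is therefore at (0.485,-0.229), and the tray at (0.557,0.212) with a yaw of about 7°. I'll move over the cap for a close look.

```bash
cat >> h.py <<'E'
from scipy.spatial.transform import Rotation as Ro
def rel(s,pos,yaw):
    q=np.array(s["eef_rot"]);R=Ro.from_quat(q[[1,2,3,0]])
    y=np.radians(yaw);T=Ro.from_matrix(np.array([[np.cos(y),np.sin(y),0],[np.sin(y),-np.cos(y),0],[0,0,-1]]))
    print("slide cm",(R.inv().apply(np.array(pos)-s["ee_pos"])*100).round(2),"turn",(R.inv()*T).as_rotvec().round(3))
def show(s):
    q=np.array(s["eef_rot"]);M=Ro.from_quat(q[[1,2,3,0]]).as_matrix()
    print("t",s["time"],"p",s["ee_pos"].round(4),"yaw",np.degrees(np.arctan2(M[1,0],M[0,0])).round(2),"zax",M[:,2].round(3),"F",s["contact_force"].round(1),"T",s["wrist_torque"].round(2),"w",round(s["width"],4),"g",s["grasp_force"],"j",s["joints"].round(2))
E
python3 - <<'E'
from cell import ctrl
from h import *
s=ctrl.get_state(); show(s); rel(s,[.485,-.229,.23],24)
E
```

```text
t 0.1 p [ 0.1602 -0.5256  0.1982] yaw 16.95 zax [-0.     0.002 -1.   ] F [-0.1 -0.5  0.3] T [-0.04 -0.06  0.04] w 0.0858 g 0.0 j [-1.38  0.09  1.37 -0.    1.68 -0.1 ]
slide cm [ 39.71 -18.91  -3.13] turn [-0.002 -0.    -0.123]
```

```bash
python3 -m handwheel '{"turn":[[0,0,-0.123],[0,0,-0.123],[0,0,-0.123],[0,0,-0.123],[0,0,-0.123],[0,0,-0.123],[0,0,-0.123],[0,0,-0.123],[0,0,-0.123],[0,0,-0.123]],"slide":[[5,-2,-3.1],[39.7,-18.9,-3.1],[39.7,-18.9,-3.1],[39.7,-18.9,-3.1],[39.7,-18.9,-3.1],[39.7,-18.9,-3.1],[39.7,-18.9,-3.1],[39.7,-18.9,-3.1],[39.7,-18.9,-3.1],[39.7,-18.9,-3.1]],"fingers":[8.5,8.5,8.5,8.5,8.5,8.5,8.5,8.5,8.5,8.5]}'
python3 - <<'E'
from cell import ctrl,imaging
from h import *
import cv2,pickle
s=ctrl.get_state(); show(s)
f=imaging.grab_frame("wrist");pickle.dump((s,f),open("w1.pkl","wb"));print(f["fx"],f["cx"],f["cy"],f["hand_eye"])
cv2.imwrite("pics/w1.png",f["image"][:,:,::-1])
E
```

```text
time: 1.35
ee_pos: [0.484, -0.2307, 0.2301]
eef_rot: [0.0, 0.978, 0.207, -0.0]
contact_force: [0.1, 1.0, -0.4]
width: 0.085
grasp_force: 0.0
t 1.35 p [ 0.484  -0.2307  0.2301] yaw 23.89 zax [-0.001 -0.    -1.   ] F [ 0.1  1.  -0.4] T [0.02 0.02 0.06] w 0.085 g 0.0 j [-0.55  0.05  1.35 -0.    1.74  0.6 ]
362.33071858984516 280.11695745382656 203.1678239459579 [[-1.34405257e-04 -9.65546641e-01 -2.60230026e-01  6.54013263e-02]
 [ 9.99999858e-01  4.30512653e-06 -5.32459842e-04 -2.29672986e-04]
 [ 5.15235135e-04 -2.60230061e-01  9.65546503e-01 -1.74633222e-01]
 [ 0.00000000e+00  0.00000000e+00  0.00000000e+00  1.00000000e+00]]
```

View pics/w1.png

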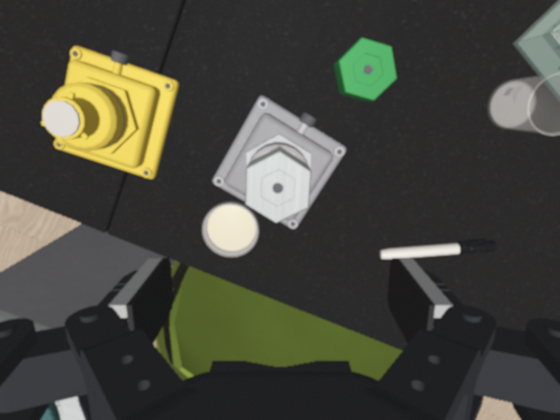

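The wrist view shows the cap's hole at (278,188). Its left and right flats run nearly vertical at u≈246 and u≈310 (v 163 to 207), so the tool yaw is about right.

```bash
cat >> h.py <<'E'
def wcam(s,f):
    q=np.array(s["eef_rot"]);M=np.eye(4);M[:3,:3]=Ro.from_quat(q[[1,2,3,0]]).as_matrix();M[:3,3]=s["ee_pos"]
    C=np.linalg.inv(M@np.array(f["hand_eye"]));return dict(f,R=C[:3,:3],t=C[:3,3])
E
python3 - <<'E'
import pickle
from h import *
s,f=pickle.load(open("w1.pkl","rb"));w=wcam(s,f);im=f["image"].astype(float)
print("hole",ray(w,278,188,.121))
rows=range(170,202);g=im.mean(2);L=[];Rr=[]
for v in rows:
    d=np.diff(g[v]);L.append(238+np.argmax(d[238:254]));Rr.append(300+np.argmin(d[300:320]))
for n,e in(("L",L),("R",Rr)):
    P=np.array([ray(w,u+.5,v,.121)[:2] for u,v in zip(e,rows)])
    k=P-np.median(P,0); dd=np.linalg.svd(k)[2][0]; print(n,e[::4],np.median(P,0),np.degrees(np.arctan2(dd[1],dd[0]))%180)
H=np.array([ray(w,*p,.037) for p in [(263,97),(346,152),(293,228),(214,183)]]);print(H.mean(0),np.linalg.norm(H-np.roll(H,1,0),axis=1),[np.degrees(np.arctan2(*(b-a)[[1,0]])) for a,b in((H[3],H[0]),(H[2],H[1]))])
E
```

```text
hole [ 0.48450289 -0.22822581  0.121     ]
L [np.int64(246), np.int64(246), np.int64(246), np.int64(246), np.int64(246), np.int64(246), np.int64(245), np.int64(238)] [ 0.47616604 -0.20402644] 17.833849477118235
R [np.int64(308), np.int64(309), np.int64(309), np.int64(308), np.int64(308), np.int64(308), np.int64(317), np.int64(315)] [ 0.49626622 -0.249724  ] 44.17958964093438
[ 0.48781068 -0.22730168  0.037     ] [0.09997553 0.09904592 0.09694413 0.09586326] [np.float64(-7.331906299550004), np.float64(-9.195544883443223)]
```

```bash
python3 - <<'E'
from cell import ctrl
from h import *
s=ctrl.get_state(); rel(s,[.485,-.2285,.091],24)
E
```

```text
slide cm [ 0.19 -0.18 13.92] turn [ 0.     0.001 -0.002]
```

```bash
python3 -m handwheel '{"turn":[[0,0,0],[0,0,0],[0,0,0],[0,0,0],[0,0,0],[0,0,0],[0,0,0],[0,0,0],[0,0,0],[0,0,0]],"slide":[[0.2,-0.2,4],[0.2,-0.2,9],[0.2,-0.2,12],[0.2,-0.2,13.9],[0.2,-0.2,13.9],[0.2,-0.2,13.9],[0.2,-0.2,13.9],[0.2,-0.2,13.9],[0.2,-0.2,13.9],[0.2,-0.2,13.9]],"fingers":[8.5,8.5,8.5,8.5,8.5,4,4,4,4,4]}'
python3 - <<'E'
from cell import ctrl,imaging
from h import *
s=ctrl.get_state(); show(s)
E
```

```text
time: 2.65
ee_pos: [0.4861, -0.2269, 0.0915]
eef_rot: [0.0, 0.978, 0.208, 0.0]
contact_force: [0.6, 0.1, 0.4]
width: 0.0402
grasp_force: 0.0
t 2.65 p [ 0.4861 -0.2269  0.0915] yaw 24.01 zax [ 0. -0. -1.] F [0.6 0.1 0.4] T [-0.01  0.   -0.03] w 0.0402 g 0.0 j [-0.54  0.1   1.57 -0.    1.47  0.61]
```

```bash
python3 - <<'E'
from cell import ctrl,imaging
from h import *
import cv2
a=imaging.grab_frame("wrist")["image"];b=imaging.grab_frame("scene")["image"]
b=cv2.resize(b[140:245,270:410],(560,420))
cv2.imwrite("pics/w2.png",cv2.resize(np.hstack([a,b]),(800,300))[:,:,::-1])
show(ctrl.get_state())
E
```

```text
t 2.75 p [ 0.486  -0.2269  0.0913] yaw 24.01 zax [-0. -0. -1.] F [ 0.2  0.5 -1.2] T [ 0.02 -0.01 -0.01] w 0.0399 g 0.0 j [-0.54  0.1   1.57 -0.    1.47  0.61]
```

View pics/w2.png

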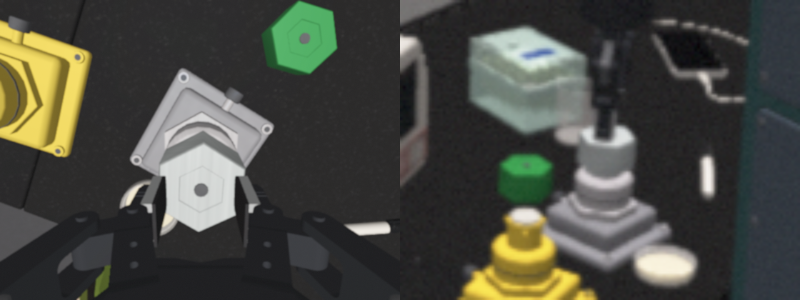

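The wrist view shows the finger pads level with the cap's lower edge, at about (155,205) and (243,205). In the scene view the finger appears to end near the cap's top at (605,135). I'll project the grasp point into both views.

```bash
python3 - <<'E'
from cell import ctrl,imaging
from h import *
import pickle
s=ctrl.get_state();f=imaging.grab_frame("wrist");w=wcam(s,f);g=imaging.grab_frame("scene");pickle.dump((s,f,g),open("w2.pkl","wb"))
p=s["ee_pos"]
for dz in(0,.0187,.03): 
    a=proj(w,p+[0,0,dz]);b=proj(g,p+[0,0,dz]);print(dz,"wrist view",np.array(a)*400/560,"scene view",400+(b[0]-270)*400/140,(b[1]-140)*300/105)
print("hole by wrist px (201,190)->",[ray(w,201*1.4,190*1.4,z) for z in(.1,.121,.14)])
print("scene hole px 607,131 ->",ray(g,270+207*.35,140+131*.35,.121), "cam", -np.array(g["R"]).T@g["t"])
E
```

```text
0 wrist view [200.54248931 169.80187012] scene view 604.7138195056694 159.83091440848796
0.0187 wrist view [200.5791505  179.97852134] scene view 605.9338123350286 143.5569504725215
0.03 wrist view [200.60539989 187.26499729] scene view 606.6775611586456 133.63579254299714
hole by wrist px (201,190)-> [array([ 0.47546036, -0.23196409,  0.1       ]), array([ 0.48434702, -0.22792968,  0.121     ]), array([ 0.49238733, -0.2242795 ,  0.14      ])]
scene hole px 607,131 -> [ 0.48959199 -0.23343001  0.121     ] cam [-0.20191406  0.97952999  0.74471921]
```

```bash
python3 - <<'E'
import pickle,cv2,numpy as np
s,f,g=pickle.load(open("w2.pkl","rb"))
a=cv2.resize(f["image"][220:345,190:370],(576,400),interpolation=2);b=g["image"][170:210,322:344];b=cv2.resize(b,(220,400),interpolation=2)
o=np.hstack([a,b]).astype(float);o=255*(o/255)**.6
cv2.imwrite("pics/w3.png",o.astype(np.uint8)[:,:,::-1])
E
```

```text
(no output)
```

View pics/w3.png

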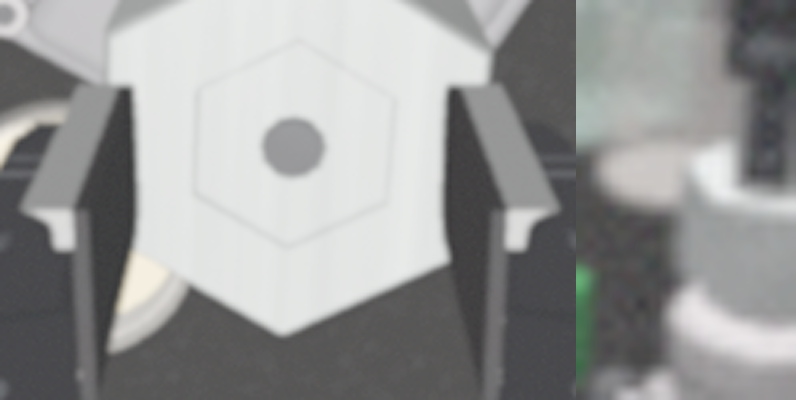

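The pads overlap the cap's top face in the crop: the inner edges are at x=133 and 447, while the cap's flats are at 107 and 490. So the tips are above the cap, at z≈0.127, about 36 mm behind the reported TCP. The scene view agrees, with the finger ending at pixel row 188. The real fingers are therefore about 30 mm shorter than stated. I'll open them and go 36 mm lower, which clears the vessel and holder even if the stated TCP is right.

```bash
python3 -m handwheel '{"turn":[[0,0,0],[0,0,0],[0,0,0],[0,0,0],[0,0,0],[0,0,0],[0,0,0],[0,0,0],[0,0,0]],"slide":[[0,0,-0.3],[0,0,-0.3],[0,0,-0.3],[-0.1,0.1,0.5],[-0.1,0.1,1.5],[-0.1,0.1,2.5],[-0.1,0.1,3.2],[-0.1,0.1,3.6],[-0.1,0.1,3.6]],"fingers":[8.5,8.5,8.5,8.5,8.5,8.5,8.5,8.5,8.5]}'
python3 - <<'E'
from cell import ctrl,imaging
from h import *
import cv2,pickle
s=ctrl.get_state(); show(s)
f=imaging.grab_frame("wrist");g=imaging.grab_frame("scene");pickle.dump((s,f,g),open("w3.pkl","wb"))
a=cv2.resize(f["image"][180:420,120:440],(533,400),interpolation=2);b=cv2.resize(g["image"][165:215,315:348],(264,400),interpolation=2)
o=255*(np.hstack([a,b])/255)**.6
cv2.imwrite("pics/w4.png",o.astype(np.uint8)[:,:,::-1])
E
```

```text
time: 3.98
ee_pos: [0.4854, -0.2282, 0.055]
eef_rot: [-0.0, 0.978, 0.208, -0.0]
contact_force: [0.0, -0.2, -0.5]
width: 0.0849
grasp_force: 0.0
t 3.975 p [ 0.4854 -0.2282  0.055 ] yaw 23.99 zax [-0.  0. -1.] F [ 0.  -0.2 -0.5] T [0.06 0.04 0.04] w 0.0849 g 0.0 j [-0.55  0.13  1.61 -0.    1.4   0.61]
```

View pics/w4.png

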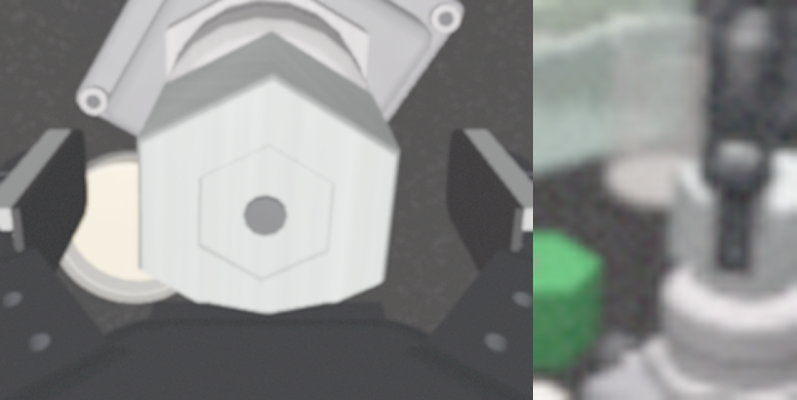

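The pads now straddle the cap. The hole is at 265 against a finger midline of 267, and the scene view shows the near finger in front of the cap, ending near its lower edge. Closing.

```bash
python3 -m handwheel '{"turn":[[0,0,0],[0,0,0],[0,0,0],[0,0,0],[0,0,0]],"slide":[[0,0,0],[0,0,0],[0,0,0],[0,0,0],[0,0,0]],"fingers":[4,4,4,4,4]}'
python3 - <<'E'
from cell import ctrl
from h import *
show(ctrl.get_state())
E
```

```text
time: 4.7
ee_pos: [0.4858, -0.2279, 0.0561]
eef_rot: [-0.0, 0.978, 0.208, 0.0]
contact_force: [-2.0, 3.2, 5.3]
width: 0.0513
grasp_force: 64.8
t 4.7 p [ 0.4858 -0.2279  0.0561] yaw 24.04 zax [ 0.001  0.    -1.   ] F [-2.   3.2  5.3] T [0.46 0.18 0.34] w 0.0513 g 64.78918546345085 j [-0.54  0.13  1.61  0.    1.4   0.61]
```

```bash
python3 -m handwheel '{"turn":[[0,0,-0.18],[0,0,-0.36],[0,0,-0.54],[0,0,-0.72],[0,0,-0.9],[0,0,-1.08],[0,0,-1.26],[0,0,-1.44],[0,0,-1.46],[0,0,-1.46]],"slide":[[0,0,0],[0,0,-0.03],[0,0,-0.1],[0,0,-0.1],[0,0,-0.1],[0,0,-0.1],[0,0,-0.1],[0,0,-0.1],[0,0,-0.1],[0,0,-0.1]],"fingers":[4,4,4,4,4,4,4,4,4,4]}'
python3 - <<'E'
from cell import ctrl,imaging
from h import *
import cv2
s=ctrl.get_state();show(s)
f=imaging.grab_frame("wrist");g=imaging.grab_frame("scene")
a=cv2.resize(f["image"],(533,400));b=cv2.resize(g["image"][165:215,315:348],(264,400),interpolation=2)
o=255*(np.hstack([a,b])/255)**.6
cv2.imwrite("pics/w5.png",o.astype(np.uint8)[:,:,::-1])
E
```

```text
time: 5.95
ee_pos: [0.4862, -0.2281, 0.0574]
eef_rot: [0.001, 0.59, 0.807, 0.001]
contact_force: [-0.4, 2.6, 5.7]
width: 0.0512
grasp_force: 66.3
t 5.95 p [ 0.4862 -0.2281  0.0574] yaw 107.62 zax [ 0.002  0.    -1.   ] F [-0.4  2.6  5.7] T [ 0.56  0.26 -0.05] w 0.0512 g 66.32594913477078 j [-0.54  0.13  1.61  0.    1.4  -0.85]
```

View pics/w5.png

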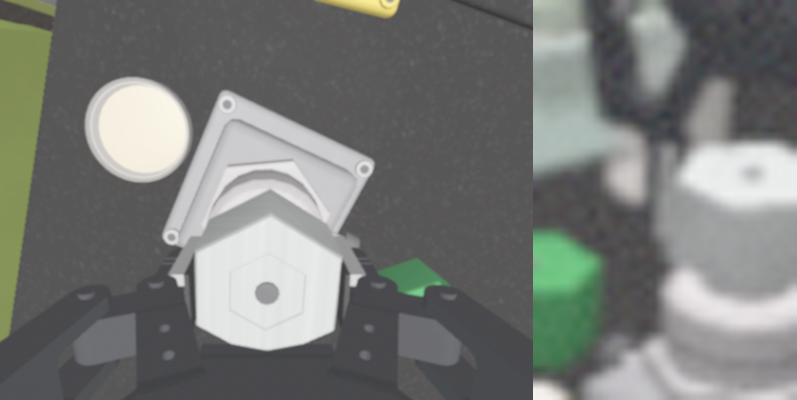

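The cap followed the gripper from yaw 24° to 107.6°, an 83.6° turn, with the hole still central at (267,293) and the grip firm. I'll lift it straight up and check the balance corner's height for the transit.

```bash
python3 -m handwheel '{"turn":[[0,0,0],[0,0,0],[0,0,0],[0,0,0],[0,0,0],[0,0,0],[0,0,0],[0,0,0]],"slide":[[0,0,-0.4],[0,0,-0.9],[0,0,-1.6],[0,0,-3],[0,0,-5],[0,0,-8],[0,0,-10],[0,0,-10]],"fingers":[4,4,4,4,4,4,4,4]}'
python3 - <<'E'
from cell import ctrl
from h import *
import pickle
s=ctrl.get_state();show(s)
fr=pickle.load(open("fr0.pkl","rb"))
for z in(.03,.05,.07,.09,.11): print(z,ray(fr["top"],151.6,199.6,z),ray(fr["scene"],182.2,277.5,z))
rel(s,[.536,.214,.157],97)
E
```

```text
time: 7.05
ee_pos: [0.4869, -0.2292, 0.1595]
eef_rot: [0.003, 0.59, 0.807, 0.0]
contact_force: [0.6, 0.5, -1.8]
width: 0.051
grasp_force: 65.4
t 7.05 p [ 0.4869 -0.2292  0.1595] yaw 107.64 zax [ 0.005 -0.003 -1.   ] F [ 0.6  0.5 -1.8] T [-0.02  0.   -0.  ] w 0.051 g 65.37638016510755 j [-0.55  0.07  1.47 -0.    1.6  -0.85]
0.03 [0.62040917 0.27895754 0.03      ] [0.60902118 0.29916436 0.03      ]
0.05 [0.618291   0.27334937 0.05      ] [0.58632876 0.31820304 0.05      ]
0.07 [0.61617283 0.26774121 0.07      ] [0.56363635 0.33724172 0.07      ]
0.09 [0.61405465 0.26213304 0.09      ] [0.54094393 0.35628041 0.09      ]
0.11 [0.61193648 0.25652487 0.11      ] [0.51825152 0.37531909 0.11      ]
slide cm [40.75 18.11  0.13] turn [0.004 0.004 0.186]
```

```bash
python3 -m handwheel '{"turn":[[0,0,0.02],[0,0,0.05],[0,0,0.08],[0,0,0.11],[0,0,0.14],[0,0,0.17],[0,0,0.186],[0,0,0.186],[0,0,0.186],[0,0,0.186]],"slide":[[2,0.9,0],[6.5,2.9,0],[12,5.3,0],[17.5,7.8,0],[23,10.2,0],[28.5,12.7,0],[33.5,14.9,0],[37.5,16.7,0],[40,17.8,0],[40.7,18.1,0]],"fingers":[4,4,4,4,4,4,4,4,4,4]}'
python3 - <<'E'
from cell import ctrl,imaging
from h import *
import cv2
s=ctrl.get_state();show(s)
rel(s,[.536,.214,.0],97)
f=imaging.grab_frame("wrist");g=imaging.grab_frame("scene")
a=cv2.resize(f["image"],(400,300));b=cv2.resize(g["image"][140:350,60:340],(400,300))
o=255*(np.hstack([a,b])/255)**.7
cv2.imwrite("pics/w6.png",o.astype(np.uint8)[:,:,::-1])
E
```

```text
time: 8.3
ee_pos: [0.5338, 0.2158, 0.1548]
eef_rot: [-0.001, 0.662, 0.75, -0.001]
contact_force: [0.9, -0.1, -2.6]
width: 0.0513
grasp_force: 65.3
t 8.3 p [0.5338 0.2158 0.1548] yaw 97.13 zax [-0.002 -0.001 -1.   ] F [ 0.9 -0.1 -2.6] T [-0.04 -0.02 -0.02] w 0.0513 g 65.29669755371287 j [ 0.29  0.16  1.38 -0.    1.61  0.16]
slide cm [-0.2   0.23 15.48] turn [-0.002  0.     0.002]
```

View pics/w6.png

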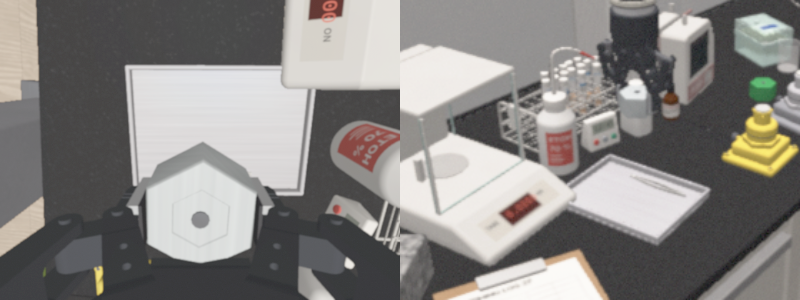

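The cap is held over the tray's bare middle, and the balance and bottles are clear. Descending to about 10 mm above the floor.

```bash
python3 -m handwheel '{"turn":[[0,0,0],[0,0,0],[0,0,0],[0,0,0],[0,0,0],[0,0,0],[0,0,0],[0,0,0],[0,0,0]],"slide":[[0,0,1],[0,0,4],[0,0,7.5],[0,0,11],[0,0,14],[0,0,16],[0,0,17],[0,0,17],[0,0,17]],"fingers":[4,4,4,4,4,4,4,4,4]}'
python3 - <<'E'
from cell import ctrl
from h import *
show(ctrl.get_state())
E
```

```text
time: 9.52
ee_pos: [0.5356, 0.2144, -0.0125]
eef_rot: [0.001, 0.663, 0.749, 0.001]
contact_force: [-0.1, 0.6, -1.8]
width: 0.0516
grasp_force: 65.4
t 9.525 p [ 0.5356  0.2144 -0.0125] yaw 96.96 zax [ 0.002  0.001 -1.   ] F [-0.1  0.6 -1.8] T [0.06 0.02 0.03] w 0.0516 g 65.36600010702386 j [ 0.28  0.28  1.58 -0.    1.28  0.16]
```

Expected touch is at TCP z of about -0.027, so I'll step down gently.

```bash
python3 -m handwheel '{"turn":[[0,0,0],[0,0,0],[0,0,0],[0,0,0],[0,0,0],[0,0,0]],"slide":[[0,0,0.4],[0,0,0.8],[0,0,1.1],[0,0,1.3],[0,0,1.3],[0,0,1.3]],"fingers":[4,4,4,4,4,4]}' | egrep 'pos|force'
python3 -m handwheel '{"turn":[[0,0,0],[0,0,0],[0,0,0]],"slide":[[0,0,0.1],[0,0,0.1],[0,0,0.1]],"fingers":[4,4,4]}'| egrep 'pos|force'
```

```text
ee_pos: [0.5347, 0.2144, -0.0267]
contact_force: [-0.2, 0.1, -2.8]
grasp_force: 65.4
ee_pos: [0.5348, 0.2145, -0.0275]
contact_force: [0.9, 0.5, -1.8]
grasp_force: 65.3
```

```bash
python3 -m handwheel '{"turn":[[0,0,0],[0,0,0],[0,0,0]],"slide":[[0,0,0.1],[0,0,0.1],[0,0,0.1]],"fingers":[4,4,4]}' | egrep 'pos|force'
python3 -m handwheel '{"turn":[[0,0,0],[0,0,0],[0,0,0]],"slide":[[0,0,0.1],[0,0,0.1],[0,0,0.1]],"fingers":[4,4,4]}'| egrep 'pos|force'
```

```text
ee_pos: [0.5349, 0.2145, -0.0276]
contact_force: [-2.6, -0.0, 5.1]
grasp_force: 66.0
ee_pos: [0.5349, 0.2144, -0.0276]
contact_force: [-4.1, -2.4, 9.7]
grasp_force: 66.7
```

Contact came at z=-0.0276, as predicted. I'll release, then retreat upward.

```bash
python3 -m handwheel '{"turn":[[0,0,0],[0,0,0],[0,0,0],[0,0,0],[0,0,0],[0,0,0]],"slide":[[0,0,-0.15],[0,0,-0.15],[0,0,-0.15],[0,0,-0.15],[0,0,-0.15],[0,0,-0.15]],"fingers":[4,8.4,8.4,8.4,8.4,8.4]}'
python3 -m handwheel '{"turn":[[0,0,0],[0,0,0],[0,0,0],[0,0,0],[0,0,0],[0,0,0],[0,0,0]],"slide":[[0,0,-0.5],[0,0,-2],[0,0,-5],[0,0,-9],[0,0,-13],[0,0,-15],[0,0,-15]],"fingers":[8.4,8.4,8.4,8.4,8.4,8.4,8.4]}'
python3 - <<'E'
from cell import ctrl,imaging
from h import *
import cv2
s=ctrl.get_state();show(s)
f=imaging.grab_frame("wrist");g=imaging.grab_frame("scene")
a=cv2.resize(f["image"],(400,300));b=cv2.resize(g["image"][140:350,60:340],(400,300))
cv2.imwrite("pics/w7.png",np.hstack([a,b])[:,:,::-1])
E
```

```text
time: 12.15
ee_pos: [0.5346, 0.2144, -0.0283]
eef_rot: [0.0, 0.663, 0.749, -0.0]
contact_force: [-0.1, 0.9, 0.5]
width: 0.084
grasp_force: 0.0
time: 13.02
ee_pos: [0.5364, 0.215, 0.1256]
eef_rot: [0.002, 0.663, 0.749, 0.003]
contact_force: [-1.1, -0.6, -0.4]
width: 0.0837
grasp_force: 0.0
t 13.025 p [0.5364 0.215  0.1256] yaw 96.99 zax [ 0.007  0.002 -1.   ] F [-1.1 -0.6 -0.4] T [ 0.01 -0.05 -0.  ] w 0.0837 g 0.0 j [ 0.28  0.17  1.43 -0.    1.54  0.16]
```

View pics/w7.png

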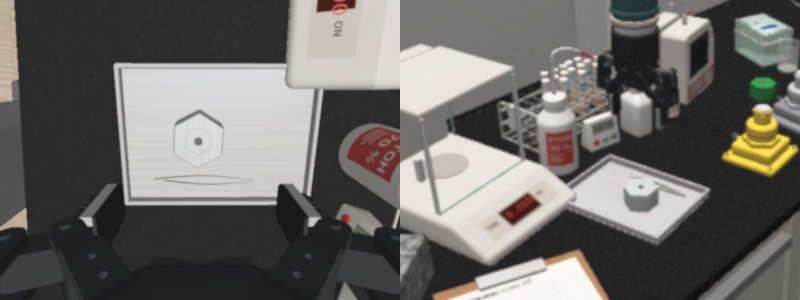

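The cap stands upright in the tray at wrist-view (198,140), clear of the forceps at (205,180) and the walls, and the arm is clear.

```bash
python3 -c "
from cell import ctrl
print(ctrl.sign_off())"
```

```text
the job is handed in; nothing more can be done
None
```

The cap was broken loose, turned about 84° anticlockwise, lifted off and set down upright on the tray's bare floor, and the job is handed in; the hand-in returned no verdict.

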